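Pointing check before switching on the shed sander

ROBOT

A 7-joint arm with a two-finger parallel gripper is mounted at the origin on the work surface. World frame = base frame: x ahead of the robot, y to its left, z up, the work surface at z = 0. Lengths are in m, angles in rad, forces in N, time in s.
With the tool pointing down it reaches from about 0.4 to 0.85 m from the base axis. Payload 10.4 kg.
Tool frame: the origin (TCP) lies between the finger pads, 19 mm behind the fingertips; this is the grasp point; z points along the fingers, y is the line along which they close (so a half turn about z gives the same grasp; the last joint's range is limited). The gripper opens to 87 mm and grips with 3 to 60 N. Pads are 19 mm wide; open, the fingers measure 117 mm over their backs; the gripper's body (75 mm by 190 mm) begins 51 mm behind the grasp point.
Start: joints at [1.188, 0.332, -0.065, 1.46, 0.022, 1.35, -0.088], TCP at [0.22, -0.585, 0.241] pointing down, gripper open.
Joint ranges: [-2.6, 2.6], [-0.5, 2.12], [-1.47, 1.34], [0.16, 2.42], [-1.27, 4.41], [0.06, 2.06], [-2.6, 2.6]. Speed limits (rad/s): [2.22, 2.22, 2.79, 2.79, 3.14, 3.14, 3.14].

INTERFACE

Orientations are given as [roll, pitch, yaw] about the fixed x, y, z axes, in that order (R = Rz(yaw) Ry(pitch) Rx(roll)).
In Python, from bench import monitor, capture, camera_info, workorder gives the robot as it stands.
- The arm moves only by the shell command python3 -m jog 'ROWS'. ROWS is text: rows parted by semicolons, each of 7 numbers parted by spaces: the turn, a rotation vector about the tool's x, y, z in units of 90 degrees (1.0 is 90 degrees), then the shift along the tool's x, y, z in units of 0.08 m (1.0 is 0.08 m), then the opening, from 0 (shut) to 1 (fully open). In form: ax ay az dx dy dz jaw; .... A call has exactly 5 rows; each row is the pose to reach, as a shift and turn from the pose commanded when the call began, along the tool's axes at that moment; what a row does not reach only later rows make up. A row lasts 1/8 s, in which the tool goes at most 62.5 mm and 10.7 degrees, less where a joint would pass 70% of its speed; a pose out of reach is approached as far as the arm can. A call with a number of a shift or a turn outside -1 to 1 is refused whole. A call with a gripper value outside its range is refused whole. The fingers move at their own pace and stop on an object; the grip force is fixed at half the most. Time passes only in rows, so rows that repeat a pose let the fingers close, or fill a call up. It gives the time, the measured TCP pose, the force, the opening and the grip force at its end, in the units of the state.
- monitor.read_state(): the state, without advancing time (a new reading comes with each control period).
- capture(name): name is "side" or "top"; returns the picture (480x640x3 uint8, blue, green, red); there is no depth.
- camera_info(name): a dict with "mtx" (3x3 intrinsics, pixels), "position" and "orientation" of the camera in the world. Camera axes: x right, y up, looking along -z (the intrinsics and any distortion apply to the point x, -y, -z); pixel columns grow to the right and rows downward; lengths in m; the calibration is good to about 2 mm. A picture is of the moment at which its call begins. camera_info takes no time and is no camera call.
- workorder.job_done(): hands the job in; it is judged then, once.
The state is a dict: "t": time; "joint_pos": joint angles; "qd": joint speeds; "effort": joint torques, N m; "ee_pos": TCP position; "eef_rot": TCP orientation; "ft_force": force on the tool from outside, world axes, zero at the start; "wrist_torque": the same for the moment, N m; "gripper_width": finger opening in m; "finger_force": force on a finger pad.
Only numpy, scipy, OpenCV 4.12 (cv2) and the standard library are available. Lean on these libraries where they do the work, as an engineer would, in place of code of your own. Each camera call takes 0.05 s, during which the arm holds its last target. There are 200 camera calls.

TASK

Do the pointing check before switching on the disc sander: with the fingers pointing down, bring the fingertips to within about 3 cm above the red stop button and stay there for two seconds, then do the same above the middle of the handle of the green push block, touching neither. Then push the black-knobbed power lever all the way over to its green side with the fingertips and move clear. Nothing is to be picked up: leave the two hand blocks, the stop button and the blue reset button untouched, and everything else where it stands.

Things in the scene. Friction and masses are not known exactly. Their poses are not given: they have to be found in the camera images.
- stop_top (a point): Centre of the top face of the red stop button: a round red button 40 mm across on a black collar (56 mm across), on a yellow box 85 x 85 mm and 45 mm high screwed to the bench. The top face is 63 mm above the bench. z up. The box may stand in any of the three places of the control units; its yaw does not matter.
- stop (a joint): Travel of the red stop button, m: 0 = out, 0.006 = fully pressed. It must stay out.
- stop_box: The yellow box (85 x 85 x 45 mm) that carries the red stop button; origin at the centre of its underside, on the bench. Not to be touched.
- push_block_top (a point): Middle of the top of the handle of the green push block, 85 mm above the bench. z up; x along the handle bar.
- push_block: Loose all-green push block, about 0.3 kg: a flat base 120 mm (x) x 70 mm (y) x 20 mm with a black rubber sole, and a green arched handle along x, 84 mm long, 24 mm thick, its top 85 mm above the bench. Origin at the centre of the underside. Not to be touched.
- power_tip (a point): Centre of the black ball (26 mm across) ending the power lever, a steel rod 10 mm thick, 80 mm from pivot to ball centre; the pivot is 22 mm above the bench over the middle of the base. Off: leans 0.5 rad to the base's -x (ball centre 38 mm to -x, 92 mm above the bench). Upright: ball 102 mm up. On: leans 0.5 rad to +x.
- power (a joint): Angle of the power lever, rad: 0 = off (leaning to the base's -x side, white mark), 1.0 = on (leaning to the base's +x side, green mark), where it meets a stop. It starts between 0 and 0.12, turns about the base's y axis, stays where it is left and needs only about 1 N at the ball.
- power_base: Grey base of the power lever, 70 mm (x) x 50 mm (y) x 25 mm high, screwed to the bench, with a white stripe (off) on its -x half and a green stripe (on) on its +x half. Origin at the centre of its underside. +x, the direction to push the lever, points away from the robot, up to about 0.45 rad to either side.
- reset_box: Grey box 85 x 85 x 45 mm, screwed to the bench, with a blue reset button 40 mm across on top (top face 63 mm above the bench). Origin at the centre of its underside. Not to be touched.
- reset (a joint): Travel of the blue reset button, m: 0 = out, 0.006 = fully pressed. It must stay out.
- sanding_block: Loose brown wooden hand sanding block of the same form and size as the push block (120 x 70 mm, top of handle 85 mm up). Origin at the centre of the underside. Not to be touched.
- tape_measure: Loose orange and black tape measure, 70 x 40 mm, 62 mm high. Origin at the centre of the underside.
- screwdriver: Loose screwdriver lying on the bench, about 0.2 m long, along its x.
- screw_jar: Loose small glass jar with steel lid, 50 mm across, 60 mm high. Origin at the centre of the underside.
- glue_bottle: Loose white glue bottle with orange cap, 60 mm across, 115 mm high, far side of the bench. Origin at the centre of the underside.
- oil_can: Loose blue can with red label, 66 mm across, 100 mm high, far side of the bench. Origin at the centre of the underside.

How it is judged:
On the way, in this order (a step that is already met when the one before it is completed fails the run):
1. point at the red stop button from just above it and dwell (horizontal distance between the grasp point and stop_top below 0.022 m and z of the grasp point in the frame of stop_top between 0.019 and 0.075 m and angle between the grasp point's own z axis and vertical above 2.4 rad), for 1.5 s.
2. point at the handle of the green push block from just above it and dwell (horizontal distance between the grasp point and push_block_top below 0.022 m and z of the grasp point in the frame of push_block_top between 0.019 and 0.075 m and angle between the grasp point's own z axis and vertical above 2.4 rad), for 1.5 s.
3. push the power lever over to on (value of joint power above 0.85 rad), for 0.2 s.
At the end, for the whole second after the job is handed in: Both were pointed at in turn for 1.5 s (tool point within 22 mm sideways, 19 to 75 mm above the top, fingers within 0.7 rad of straight down); the power lever stands past 0.85 rad; both buttons are out, the push block moved under 8 mm, other things under 20 mm (value of joint power above 0.85 rad and distance of push_block from where it was at the start of the episode below 0.008 m and value of joint each of stop, reset below 0.002 m and distance of each of sanding_block, tape_measure, screwdriver, screw_jar, glue_bottle, oil_can from where it was at the start of the episode below 0.02 m); the robot touches nothing.
It fails at once if the stop button or its box was touched (contact force between any of the fingers, the arm and stop_box above 0.3 N).
It fails at once if the reset button or its box was touched (contact force between any of the fingers, the arm and reset_box above 0.3 N).
It fails at once if the push block was touched, moved or lifted (contact force between any of the fingers, the arm and push_block above 0.3 N or distance of push_block from where it was at the start of the episode above 0.008 m).
It fails at once if the sanding block was touched, moved or lifted (contact force between any of the fingers, the arm and sanding_block above 0.3 N or distance of sanding_block from where it was at the start of the episode above 0.008 m).
It fails at once if another thing on the bench was moved, knocked over or picked up (distance of any of tape_measure, screwdriver, screw_jar, glue_bottle, oil_can from where it was at the start of the episode above 0.02 m or angle between any of tape_measure, screw_jar, glue_bottle, oil_can's own z axis and vertical above 0.4 rad).
It also fails if it takes over 53 s, if anything falls off the work surface, if the arm or the gripper's body presses on something with over 40 N, if the wrist force passes 120 N, or if a joint passes its speed limit or range.

## Working session

There is one attempt and no reset: what is moved stays moved. The work goes in short steps, Python scripts to look and compute and a shell command to move; the robot and the scene stay as the last step left them, time stands still between calls to the robot, and variables do not carry over. Pictures are saved under pics/ and viewed, at most 10 in all, crops included, and the job is handed in when it is done.

```bash
mkdir -p pics; ls; python3 - <<'E'
from bench import monitor, capture, camera_info
import cv2
for n in("side","top"):
    cv2.imwrite(f"pics/{n}0.png",capture(n)); i=camera_info(n); print(n,i)
s=monitor.read_state(); print(s["t"],s["ee_pos"],s["eef_rot"],s["gripper_width"])
E
```

```text
pics
side {'mtx': array([[462.89354144,   0.        , 320.54067837],
       [  0.        , 462.89354144, 236.95050915],
       [  0.        ,   0.        ,   1.        ]]), 'position': array([ 0.41668829, -0.73122428,  0.91161966]), 'orientation': array([ 0.73657422,  0.00348473, -0.20405621])}
top {'mtx': array([[561.90791499,   0.        , 320.97657144],
       [  0.        , 561.90791499, 247.62633275],
       [  0.        ,   0.        ,   1.        ]]), 'position': array([0.47023411, 0.01115226, 1.36206347]), 'orientation': array([ 0.07731761, -0.02178172, -1.56667271])}
0.1 [ 0.2199048  -0.58469306  0.24053257] [-3.14031875e+00  7.20566515e-05  3.59776648e-01] 0.08751814435970617
```

View pics/top0.png

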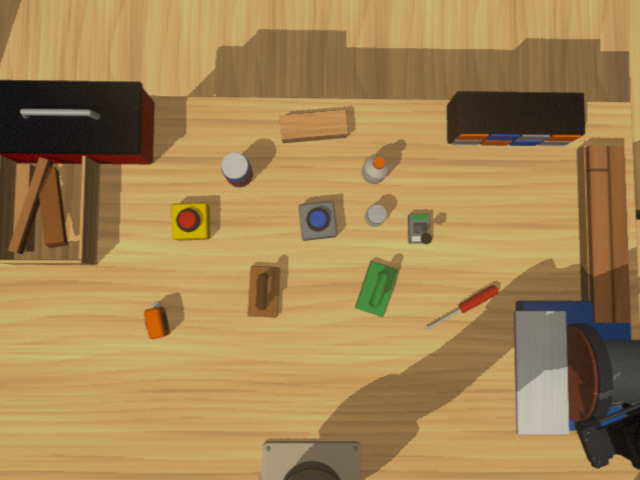

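View pics/side0.png

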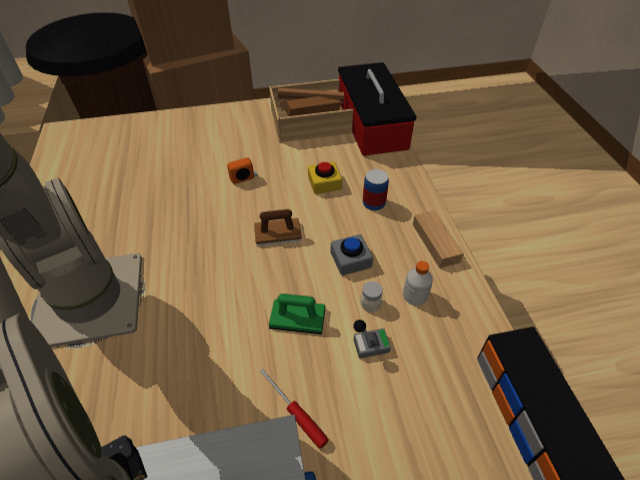

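The top view shows the red stop at about (187,219), the green push block at (377,289), the lever ball at (426,239) and the jar at (376,214). In the side view they are at about (325,169), (297,300), (360,326) and (372,297). I'll enlarge crops to get finer pixel positions.

```bash
python3 - <<'E'
import cv2,numpy as np
C={"top":[(187,219),(377,289),(422,230)],"side":[(325,172),(297,308),(368,335)]}
rows=[]
for n,l in C.items():
    im=cv2.imread(f"pics/{n}0.png"); r=[]
    for u,v in l:
        c=cv2.resize(im[v-32:v+32,u-32:u+32],(256,256),interpolation=cv2.INTER_CUBIC)
        for k in range(0,64,8):
            cv2.putText(c,str(u-32+k),(k*4,8),0,.3,(255,255,255)); cv2.line(c,(k*4,0),(k*4,255),(255,255,255) if k%16==0 else (150,150,150),1) if k%16==0 else 0
            cv2.putText(c,str(v-32+k),(0,k*4+4),0,.3,(0,255,255)); cv2.line(c,(0,k*4),(255,k*4),(255,255,255),1) if k%16==0 else 0
        r.append(c)
    rows.append(np.hstack(r))
cv2.imwrite("pics/crops.png",np.vstack(rows))
E
```

```text
(no output)
```

View pics/crops.png

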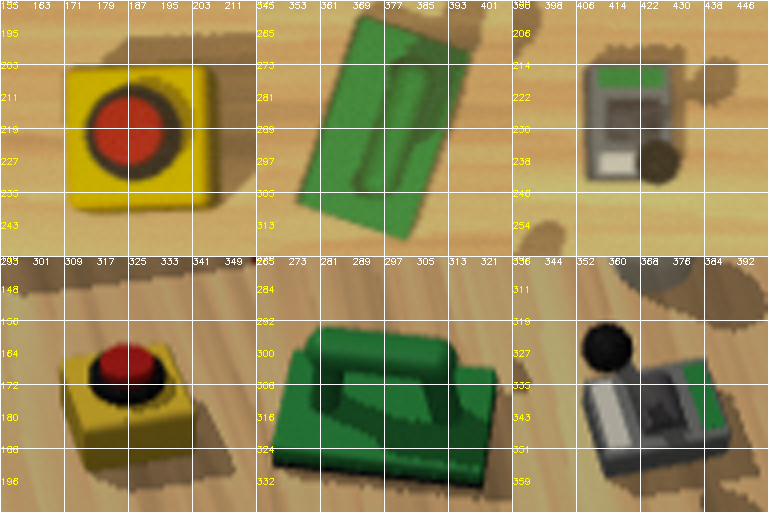

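```bash
cat > m.py <<'E'
import numpy as np
from bench import camera_info
from scipy.spatial.transform import Rotation as R
def ray(n,uv):
    i=camera_info(n); d=np.linalg.inv(i["mtx"])@[*uv,1]; d=R.from_euler("xyz",i["orientation"]).apply([d[0],-d[1],-d[2]])
    return i["position"],d/np.linalg.norm(d)
def tri(a,b):
    (p,d),(q,e)=ray("top",a),ray("side",b)
    s=np.linalg.lstsq(np.c_[d,-e],q-p,rcond=None)[0]; x,y=p+s[0]*d,q+s[1]*e
    return (x+y)/2,np.linalg.norm(x-y)
def plane(n,uv,z):
    p,d=ray(n,uv); return (p+d*(z-p[2])/d[2])[:2]
E
python3 - <<'E'
from m import *
np.set_printoptions(precision=4,suppress=True)
for k,a,b,z in [("stop",(187,219.75),(324.75,166),.063),("handle",(379.2,287.5),(296.7,297.7),.085),("ball",(426.5,238.2),(359.7,325.7),.092)]:
    print(k,*tri(a,b),plane("top",a,z),plane("side",b,z))
c=lambda x,y,u,v,ox,oy:(u+(x-ox)/4,v+(y-oy)/4)
print("base top", [plane("top",c(x,y,390,198,512,0),.025) for x,y in[(585,66),(672,66),(672,180),(585,180)]])
print("base side",[plane("side",c(x,y,336,303,512,256),.025) for x,y in[(585,380),(705,359),(730,430),(607,455)]])
print("handle ends top",[plane("top",c(x,y,345,257,256,0),.085) for x,y in[(413,65),(372,188)]])
print("jar",plane("top",(376,214),.06))
E
```

```text
stop [0.6364 0.2945 0.0593] 0.0038639347305982107 [0.634  0.2939] [0.6374 0.2901]
handle [ 0.4799 -0.1506  0.0728] 0.0013511429207110509 [ 0.4792 -0.149 ] [ 0.4797 -0.1591]
ball [ 0.5926 -0.2571  0.0905] 0.0015527965260284365 [ 0.5917 -0.2567] [ 0.5931 -0.258 ]
base top [array([ 0.6551, -0.2273]), array([ 0.6555, -0.2799]), array([ 0.5866, -0.2791]), array([ 0.5863, -0.2267])]
base side [array([ 0.5906, -0.237 ]), array([ 0.6581, -0.2378]), array([ 0.6585, -0.282 ]), array([ 0.5907, -0.2828])]
handle ends top [array([ 0.5116, -0.1606]), array([ 0.4418, -0.137 ])]
jar [ 0.6509 -0.1453]
```

```bash
python3 - <<'E'
from m import *
c=lambda x,y,u,v,ox,oy:(u+(x-ox)/4,v+(y-oy)/4)
p=np.array([plane("top",c(x,y,345,257,256,0),.02) for x,y in[(365,15),(470,50),(408,240),(298,203)]]); print(p,p.mean(0),np.linalg.norm(p[1]-p[2]))
p=np.array([plane("top",c(x,y,155,187,0,0),.045) for x,y in[(67,67),(205,67),(208,208),(69,208)]]); print(p.mean(0))
E
python3 -m jog '0 0 .08 0 0 -.3 0;0 0 .15 0 0 -.6 0;0 0 .2 0 0 -.9 0;0 0 .229 0 0 -1 0;0 0 .229 0 0 -1 0'
```

```text
[[ 0.54351929 -0.14069352]
 [ 0.52286185 -0.20366968]
 [ 0.40966764 -0.16593179]
 [ 0.43133066 -0.1004176 ]] [ 0.47684486 -0.15267815] 0.11931922399162999
[0.63253681 0.29232467]
t: 0.72
ee_pos: [0.2201, -0.5851, 0.3215]
eef_rot: [3.141, -0.0, 0.0]
ft_force: [0.8, 1.1, -0.4]
gripper_width: 0.0446
finger_force: 0.0
```

```bash
python3 -m jog '0 0 0 0 0 -.3 0;0 0 0 .2 -.2 -.6 0;0 0 0 .5 -.5 -.6 0;0 0 0 .8 -.8 -.6 0;0 0 0 1 -1 -.6 0' && python3 -m jog '0 0 0 .2 -.2 0 0;0 0 0 .4 -.4 0 0;0 0 0 .6 -.6 0 0;0 0 0 .8 -.8 0 0;0 0 0 1 -1 0 0'|sed -n 2,3p
```

```text
t: 1.35
ee_pos: [0.3013, -0.5035, 0.3683]
eef_rot: [-3.14, 0.0, 0.003]
ft_force: [0.3, -0.5, 0.6]
gripper_width: 0.0018
finger_force: 0.0
ee_pos: [0.3803, -0.4243, 0.3682]
eef_rot: [-3.141, 0.001, 0.001]
```

Next: x +0.255 m and y +0.716 m, which is 9 calls of 0.08 m in y, with 3 of them also carrying x.

```bash
python3 -m jog '0 0 0 .2 -.2 0 0;0 0 0 .4 -.4 0 0;0 0 0 .6 -.6 0 0;0 0 0 .8 -.8 0 0;0 0 0 1 -1 0 0' | sed -n 2,3p
python3 -m jog '0 0 0 .2 -.2 0 0;0 0 0 .4 -.4 0 0;0 0 0 .6 -.6 0 0;0 0 0 .8 -.8 0 0;0 0 0 1 -1 0 0' | sed -n 2,3p
python3 -m jog '0 0 0 .2 -.2 0 0;0 0 0 .4 -.4 0 0;0 0 0 .6 -.6 0 0;0 0 0 .8 -.8 0 0;0 0 0 1 -1 0 0' | sed -n 2,3p
python3 -m jog '0 0 0 0 -.2 0 0;0 0 0 0 -.4 0 0;0 0 0 0 -.6 0 0;0 0 0 0 -.8 0 0;0 0 0 0 -1 0 0' | sed -n 2,3p
python3 -m jog '0 0 0 0 -.2 .1 0;0 0 0 0 -.4 .2 0;0 0 0 0 -.6 .3 0;0 0 0 0 -.8 .4 0;0 0 0 0 -1 .5 0' | sed -n 2,3p
python3 -m jog '0 0 0 0 -.2 .1 0;0 0 0 0 -.4 .2 0;0 0 0 0 -.6 .3 0;0 0 0 0 -.8 .4 0;0 0 0 0 -1 .5 0'
```

```text
ee_pos: [0.4603, -0.3443, 0.3682]
eef_rot: [-3.141, 0.001, 0.001]
ee_pos: [0.5403, -0.2644, 0.3682]
eef_rot: [-3.141, 0.001, 0.001]
ee_pos: [0.621, -0.184, 0.369]
eef_rot: [-3.142, 0.0, 0.0]
ee_pos: [0.6199, -0.104, 0.3695]
eef_rot: [3.141, -0.0, -0.0]
ee_pos: [0.62, -0.0239, 0.3286]
eef_rot: [3.142, 0.0, 0.0]
t: 5.72
ee_pos: [0.62, 0.0561, 0.2887]
eef_rot: [3.142, -0.0, 0.0]
ft_force: [0.4, -1.5, -0.0]
gripper_width: 0.0002
finger_force: 0.0
```

```bash
python3 -m jog '0 0 0 .04 -.2 .1 0;0 0 0 .08 -.4 .2 0;0 0 0 .12 -.6 .3 0;0 0 0 .16 -.8 .4 0;0 0 0 .19 -1 .5 0' | sed -n 2,3p
python3 -m jog '0 0 0 0 -.2 0 0;0 0 0 0 -.4 0 0;0 0 0 0 -.6 0 0;0 0 0 0 -.8 0 0;0 0 0 0 -1 0 0' | sed -n 2,3p
python3 -m jog '0 0 0 0 -.3 0 0;0 0 0 0 -.6 0 0;0 0 0 0 -.85 0 0;0 0 0 0 -.95 0 0;0 0 0 0 -.95 0 0' 
python3 - <<'E'
from bench import capture
import cv2,numpy as np
a=capture("top")[130:310,100:340];b=capture("side")[60:240,220:460]
cv2.imwrite("pics/stop1.png",cv2.resize(np.hstack([a,b]),None,fx=1.66,fy=1.66,interpolation=2))
E
```

```text
ee_pos: [0.6354, 0.1361, 0.2486]
eef_rot: [3.142, 0.0, 0.0]
ee_pos: [0.6352, 0.2161, 0.2494]
eef_rot: [3.142, -0.0, 0.0]
t: 7.6
ee_pos: [0.6351, 0.2915, 0.249]
eef_rot: [3.141, 0.0, 0.001]
ft_force: [-0.1, 0.5, -0.5]
gripper_width: 0.0002
finger_force: 0.0
```

View pics/stop1.png

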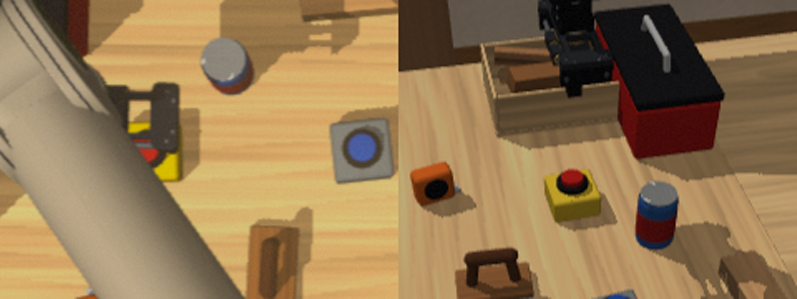

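The closed gripper hangs straight over the red button: fingers at crop (572,90), button at (571,180) in the side half. Now I'll descend to TCP z ≈ 0.108 and dwell.

```bash
python3 -m jog '0 0 0 0 0 .2 0;0 0 0 0 0 .4 0;0 0 0 0 0 .6 0;0 0 0 0 0 .8 0;0 0 0 0 0 .9 0' | sed -n 2,4p
python3 -m jog '0 0 0 0 0 .2 0;0 0 0 0 0 .4 0;0 0 0 0 0 .6 0;0 0 0 0 0 .75 0;0 0 0 0 0 .86 0'
python3 - <<'E'
from bench import capture
import cv2,numpy as np
a=capture("top")[150:290,100:280];b=capture("side")[100:240,240:420]
cv2.imwrite("pics/stop2.png",cv2.resize(np.hstack([a,b]),None,fx=2.2,fy=2.2,interpolation=2))
E
```

```text
ee_pos: [0.6348, 0.2907, 0.1756]
eef_rot: [3.141, 0.001, 0.0]
ft_force: [0.7, 0.1, -0.0]
t: 8.95
ee_pos: [0.6351, 0.291, 0.1075]
eef_rot: [3.141, 0.0, 0.0]
ft_force: [0.3, -0.4, -0.9]
gripper_width: 0.0005
finger_force: 0.0
```

View pics/stop2.png

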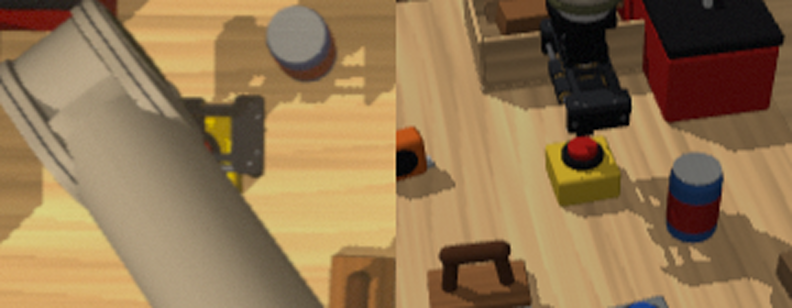

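The fingertips are centred just above the red button without touching it, at side crop (583,130) against (583,148). I'll dwell for 2.5 s, rise, then travel to the push block.

```bash
for i in 1 2 3 4; do python3 -m jog '0 0 0 0 0 0 0;0 0 0 0 0 0 0;0 0 0 0 0 0 0;0 0 0 0 0 0 0;0 0 0 0 0 0 0' | sed -n 1,2p; done
python3 -m jog '0 0 0 0 0 -.2 0;0 0 0 0 0 -.4 0;0 0 0 0 0 -.6 0;0 0 0 0 0 -.8 0;0 0 0 0 0 -1 0' | sed -n 2,3p
python3 -m jog '0 0 0 0 .1 -.2 0;0 0 0 -.2 .3 -.4 0;0 0 0 -.4 .5 -.5 0;0 0 0 -.6 .7 -.6 0;0 0 0 -.8 .9 -.6 0' | sed -n 2,3p
python3 -m jog '0 0 0 -.2 .2 0 0;0 0 0 -.4 .4 0 0;0 0 0 -.6 .6 0 0;0 0 0 -.8 .8 0 0;0 0 0 -1 1 0 0' | sed -n 2,3p
python3 -m jog '0 0 0 0 .2 0 0;0 0 0 0 .4 0 0;0 0 0 0 .6 0 0;0 0 0 0 .8 0 0;0 0 0 0 1 0 0' | sed -n 2,3p
python3 -m jog '0 0 0 0 .2 0 0;0 0 0 0 .4 0 0;0 0 0 0 .6 0 0;0 0 0 0 .8 0 0;0 0 0 0 1 0 0' | sed -n 2,3p
python3 -m jog '0 0 0 -.05 .2 0 0;0 0 0 -.1 .4 0 0;0 0 0 -.16 .6 0 0;0 0 0 -.16 .8 0 0;0 0 0 -.16 1 0 0'
```

```text
t: 9.68
ee_pos: [0.6352, 0.2911, 0.1085]
t: 10.3
ee_pos: [0.6352, 0.291, 0.1084]
t: 10.92
ee_pos: [0.6352, 0.291, 0.1084]
t: 11.55
ee_pos: [0.6352, 0.291, 0.1084]
ee_pos: [0.6352, 0.2911, 0.1898]
eef_rot: [-3.142, -0.0, 0.0]
ee_pos: [0.571, 0.2181, 0.2377]
eef_rot: [-3.142, -0.001, -0.0]
ee_pos: [0.4907, 0.138, 0.237]
eef_rot: [3.141, -0.0, -0.0]
ee_pos: [0.4913, 0.058, 0.2364]
eef_rot: [-3.142, 0.0, 0.0]
ee_pos: [0.4912, -0.022, 0.2365]
eef_rot: [3.141, -0.0, 0.0]
t: 15.3
ee_pos: [0.4785, -0.1021, 0.2365]
eef_rot: [3.141, -0.0, 0.0]
ft_force: [-0.5, -0.2, 0.5]
gripper_width: 0.0002
finger_force: 0.0
```

```bash
python3 -m jog '0 0 0 0 .2 0 0;0 0 0 0 .4 0 0;0 0 0 0 .55 .1 0;0 0 0 0 .62 .25 0;0 0 0 0 .62 .4 0' | sed -n 2,3p
python3 -m jog '0 0 0 0 0 .2 0;0 0 0 0 0 .4 0;0 0 0 0 0 .6 0;0 0 0 0 0 .8 0;0 0 0 0 0 .9 0'
python3 - <<'E'
from bench import capture
import cv2,numpy as np
a=capture("top")[210:350,290:470];b=capture("side")[230:370,210:390]
cv2.imwrite("pics/push1.png",cv2.resize(np.hstack([a,b]),None,fx=2.2,fy=2.2,interpolation=2))
E
```

```text
ee_pos: [0.4782, -0.1506, 0.2031]
eef_rot: [-3.141, 0.001, -0.0]
t: 16.55
ee_pos: [0.4781, -0.1504, 0.1312]
eef_rot: [-3.141, 0.001, 0.0]
ft_force: [-0.1, 0.0, 0.4]
gripper_width: 0.0007
finger_force: 0.0
```

View pics/push1.png

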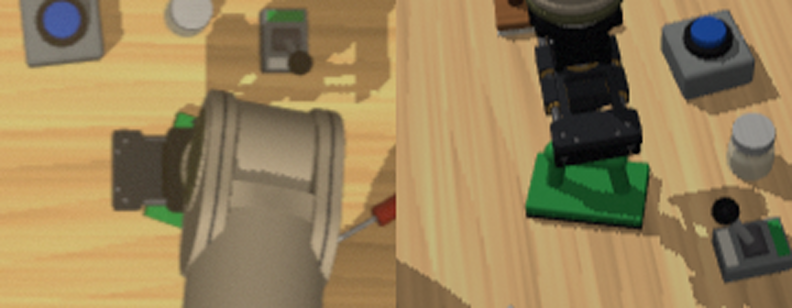

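The gripper is centred over the green handle without contact; the handle legs show at side crop (555,170) and (620,175). The lever ball is at (725,210), still off. I'll dwell, rise, and move to the robot side of the lever.

```bash
for i in 1 2 3 4; do python3 -m jog '0 0 0 0 0 0 0;0 0 0 0 0 0 0;0 0 0 0 0 0 0;0 0 0 0 0 0 0;0 0 0 0 0 0 0' | sed -n 1,2p; done
python3 -m jog '0 0 0 0 0 -.2 0;0 0 0 0 0 -.4 0;0 0 0 0 0 -.6 0;0 0 0 0 0 -.85 0;0 0 0 0 0 -.85 0' | sed -n 2,3p
python3 -m jog '0 0 0 .15 .2 0 0;0 0 0 .3 .4 0 0;0 0 0 .5 .6 0 0;0 0 0 .65 .8 0 0;0 0 0 .75 1 0 0' | sed -n 2,3p
python3 -m jog '0 0 0 0 .15 0 0;0 0 0 0 .33 0 0;0 0 0 0 .33 .1 0;0 0 0 0 .33 .3 0;0 0 0 0 .33 .5 0'
python3 - <<'E'
from bench import capture
import cv2,numpy as np
b=capture("side")[260:400,270:450]
cv2.imwrite("pics/lev1.png",cv2.resize(b,None,fx=3,fy=3,interpolation=2))
E
```

```text
t: 17.27
ee_pos: [0.4785, -0.1506, 0.1325]
t: 17.9
ee_pos: [0.4785, -0.1506, 0.1325]
t: 18.52
ee_pos: [0.4784, -0.1506, 0.1324]
t: 19.15
ee_pos: [0.4784, -0.1506, 0.1325]
ee_pos: [0.4795, -0.1508, 0.2026]
eef_rot: [3.14, -0.004, 0.0]
ee_pos: [0.5387, -0.231, 0.1999]
eef_rot: [-3.141, 0.001, 0.0]
t: 21.02
ee_pos: [0.5382, -0.2561, 0.1589]
eef_rot: [-3.141, 0.001, 0.001]
ft_force: [0.1, 0.7, -1.3]
gripper_width: 0.0003
finger_force: 0.0
```

View pics/lev1.png

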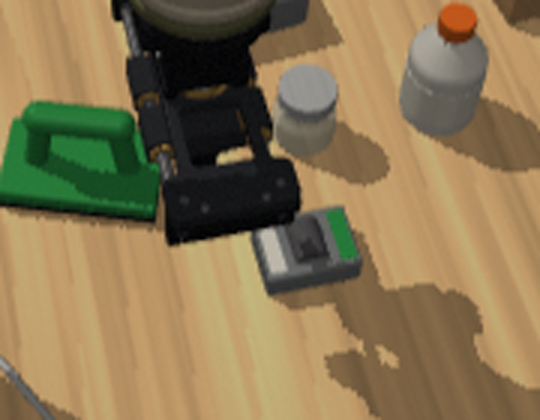

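The gripper hangs behind the lever, at side crop (230,210), with its fingers between the push block and the base at (305,245). I'll descend to TCP z 0.092 and push +x.

```bash
python3 -m jog '0 0 0 0 0 .2 0;0 0 0 0 0 .4 0;0 0 0 0 0 .6 0;0 0 0 0 0 .8 0;0 0 0 0 0 .84 0' | sed -n 2,4p
python3 -m jog '0 0 0 .2 0 0 0;0 0 0 .4 0 0 0;0 0 0 .6 0 0 0;0 0 0 .8 0 0 0;0 0 0 .9 0 0 0' | sed -n 2,4p
python3 -m jog '0 0 0 .08 0 0 0;0 0 0 .16 0 0 0;0 0 0 .22 0 0 0;0 0 0 .28 0 0 0;0 0 0 .28 0 0 0' | sed -n 2,4p
```

```text
ee_pos: [0.5378, -0.2567, 0.0917]
eef_rot: [-3.141, 0.002, 0.0]
ft_force: [-0.1, 0.9, -0.0]
ee_pos: [0.6112, -0.2568, 0.0935]
eef_rot: [3.142, -0.0, 0.0]
ft_force: [-0.2, 0.8, 0.4]
ee_pos: [0.6332, -0.2572, 0.0933]
eef_rot: [3.141, -0.0, 0.0]
ft_force: [0.5, 0.1, 0.5]
```

Next I'll creep on until the force shows the stop.

```bash
python3 -m jog '0 0 0 .02 0 0 0;0 0 0 .04 0 0 0;0 0 0 .05 0 0 0;0 0 0 .05 0 0 0;0 0 0 .05 0 0 0' | sed -n 2,4p
python3 - <<'E'
from bench import capture
import cv2,numpy as np
b=capture("side")[260:400,270:450]; a=capture("top")[160:300,340:480]
cv2.imwrite("pics/lev2.png",cv2.resize(np.hstack([b,a]),None,fx=2.4,fy=2.4,interpolation=2))
E
```

```text
ee_pos: [0.6367, -0.257, 0.0932]
eef_rot: [3.142, 0.0, -0.0]
ft_force: [-2.2, -0.3, -1.0]
```

View pics/lev2.png

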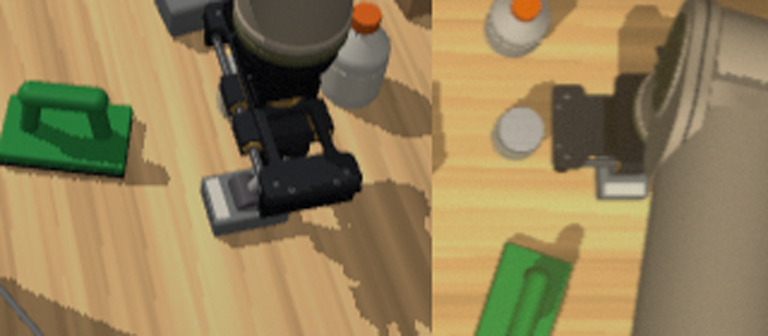

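The gripper is over the base at side crop (310,180) and the white stripe is bare at (215,200), so the lever has gone over. The jar at (520,130) and the other things stand as before. I'll push a few mm more to feel the stop.

```bash
python3 -m jog '0 0 0 .02 0 0 0;0 0 0 .04 0 0 0;0 0 0 .04 0 0 0;0 0 0 .04 0 0 0;0 0 0 .04 0 0 0' | sed -n 2,4p
```

```text
ee_pos: [0.6378, -0.2571, 0.0927]
eef_rot: [-3.141, 0.005, -0.001]
ft_force: [-11.9, 1.7, 4.8]
```

At the stop, with 12 N. I'll back off, rise clear and check.

```bash
python3 -m jog '0 0 0 -.2 0 0 0;0 0 0 -.4 0 0 0;0 0 0 -.6 0 0 0;0 0 0 -.8 0 0 0;0 0 0 -1 0 0 0' | sed -n 2,3p
python3 -m jog '0 0 0 -.2 0 -.1 0;0 0 0 -.2 0 -.3 0;0 0 0 -.2 0 -.5 0;0 0 0 -.2 0 -.8 0;0 0 0 -.2 0 -1 0' | sed -n 2,3p
python3 -m jog '0 0 0 -.2 0 -.2 0;0 0 0 -.4 0 -.4 0;0 0 0 -.6 0 -.6 0;0 0 0 -.8 0 -.8 0;0 0 0 -.8 0 -.8 0'
python3 - <<'E'
from bench import capture
import cv2,numpy as np
b=capture("side")[120:400,200:480]; a=capture("top")[140:420,240:520]
cv2.imwrite("pics/end.png",cv2.resize(np.hstack([b,a]),None,fx=1.4,fy=1.4,interpolation=2))
E
```

```text
ee_pos: [0.5602, -0.2569, 0.0936]
eef_rot: [3.141, -0.001, 0.0]
ee_pos: [0.5452, -0.2569, 0.1756]
eef_rot: [3.141, -0.002, 0.001]
t: 26.18
ee_pos: [0.4804, -0.2575, 0.2392]
eef_rot: [3.14, -0.003, -0.001]
ft_force: [0.4, 0.6, 0.1]
gripper_width: 0.0005
finger_force: 0.0
```

View pics/end.png

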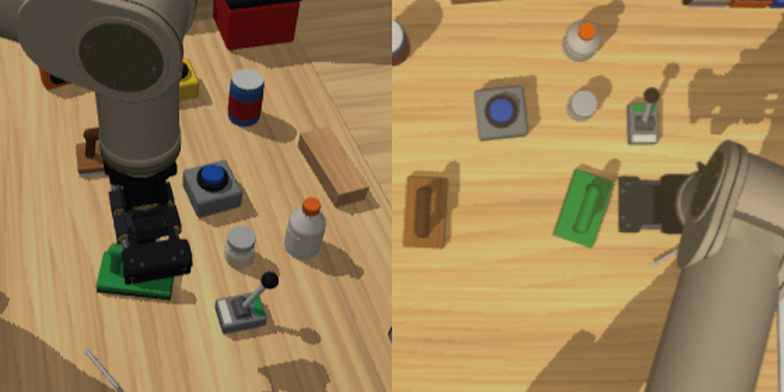

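The lever leans fully over the green mark, with its ball at side crop (270,280) and top crop (651,95). Nothing else has moved and the arm is clear.

```bash
python3 -c "
from bench import workorder
print(workorder.job_done())"
```

```text
the job is handed in; nothing more can be done
None
```

The job is handed in: I pointed at the stop button, then the push block, for about 2.5 s each without contact, pushed the power lever to its green stop, and moved the arm clear; no verdict was returned.

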